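# Turn over the status tag of the flask's stand

## Task

The sample in the conical flask is finished: on the stand that carries this flask, push the hinged tag up and right over its hinge with a fingertip and press it down until it lies fully flat on top of its block, showing the face with the ring. Leave the other two tags as they are, and leave the flask, beaker and bottle standing in their places.

Things in the scene. Friction and masses are not known exactly. Their poses are not given: they have to be found in the camera images.
- flask_stand: the flask's fixed stand: white foot plate 215 x 100 mm (top 10 mm above the origin), grey block 75 deep x 64 wide (top 95 mm above it), vessel on the plate behind the block. Origin below the hinge axis, 0 to 30 mm above the bench (stands differ in height). x: level, away from the robot, from hinge over the block to the vessel (138 mm along); y: along the hinge; z up. Yaw within 0.25 rad of the world
- flask_tag (a joint): hinge angle of the flask stand's tag, rad: 0 = sticks out level towards the robot (stand's -x), bar face up; 1.57 = upright; 3.14 (hard stop) = turned over, level above the block, ring face up. Turns about the stand's +y. This is the tag to turn; it starts between 0 and 0.25. The hinge is stiff (0.05 N m, about 1 N at the free edge): the tag stays at any angle and does not fall by itself
- flask: loose stoppered conical flask, clear glass, base 80 mm across, narrow neck 30 mm, 132 mm tall; origin at the centre of its underside. To be left where it is
- flask_tag_hinge (a point): middle of the hinge axis of the flask tag, 100 mm above the origin of the stand (100 to 130 mm above the bench); axes as flask_stand
- beaker_tag (a joint): hinge angle of the beaker stand's tag, rad: 0 = sticks out level towards the robot (stand's -x), bar face up; 1.57 = upright; 3.14 (hard stop) = turned over, level above the block, ring face up. Turns about the stand's +y. Starts at 0 and stays so. The hinge is stiff (0.05 N m, about 1 N at the free edge): the tag stays at any angle and does not fall by itself
- beaker: loose straight open beaker, clear glass, 70 mm across, 94 mm tall; origin at the centre of its underside. To be left where it is
- beaker_tag_hinge (a point): middle of the hinge axis of the beaker stand's tag, 100 to 130 mm above the bench; a stand of the same size and layout as the flask's
- bottle_tag (a joint): hinge angle of the bottle stand's tag, rad: 0 = sticks out level towards the robot (stand's -x), bar face up; 1.57 = upright; 3.14 (hard stop) = turned over, level above the block, ring face up. Turns about the stand's +y. Starts turned over (3.14) and stays so. The hinge is stiff (0.05 N m, about 1 N at the free edge): the tag stays at any angle and does not fall by itself
- bottle: loose brown capped bottle with a blank paper label, 62 mm across, 125 mm tall; origin at the centre of its underside. To be left where it is
- bottle_tag_hinge (a point): middle of the hinge axis of the bottle stand's tag, 100 to 130 mm above the bench; a stand of the same size and layout as the flask's
- flask_tag_edge (a point): middle of the flask tag's free edge, 75 mm from the hinge axis, mid-thickness. The tag is a white plate 75 x 50 mm (50 along the hinge), 6 mm thick, a black bar on one face, a black ring on the other. While it sticks out, nothing is below it but the bench and, under the 22 mm nearest the hinge, the foot plate (87 mm lower); the block's front face lies 8 mm beyond the hinge
Mind the look-alikes: they are no part of the job. Leave any blue or red look-alike of the flask alone.

How it is judged:
By the outcome, as a careful person would: the job done as asked, in the order asked, and still so for the second after the job is handed in, with the robot touching nothing.
It also fails if it takes over 42 s, if anything falls off the work surface, if the arm or the gripper's body presses on something with over 40 N, if the wrist force passes 120 N, or if a joint passes its speed limit or range.

## Robot

A 7-joint arm with a two-finger parallel gripper is mounted at the origin on the work surface. World frame = base frame: x ahead of the robot, y to its left, z up, the work surface at z = 0. Lengths are in m, angles in degrees, forces in N, time in s.
With the tool pointing down it reaches from about 0.4 to 0.85 m from the base axis. Payload 4.5 kg.
Tool frame: the origin (TCP) lies midway between the tips of the shut fingers; the grasp point (between the pads) lies 19 mm behind it; z points along the fingers, y is the direction in which the jaws open and shut (so a half turn about z gives the same grasp; the last joint's range is limited). The gripper opens to 85 mm and grips with 20 to 120 N. Pads are 22 mm wide; open, the fingers measure 114 mm over their backs; the gripper's body (76 mm by 85 mm) begins 54 mm behind the grasp point. The pads swing forward as they close: fully open they stand 13 mm farther back than shut.
Start: joints at [-73.178, 39.483, -11.15, 89.685, 9.013, 51.709, -12.324], TCP at [0.161, 0.604, 0.231] pointing down, gripper open.
Joint ranges: [-172.22, 172.22], [-26.19, 119.32], [-84.43, 86.54], [7.71, 146.69], [-57.33, 237.33], [2.42, 119.75], [-152.13, 152.13]. Speed limits (degrees/s): [147.25, 147.25, 180, 180, 180, 180, 180].

## Interface

Orientations are given as a 3x3 rotation matrix whose columns are the frame's x, y, z axes.
In Python, from station import * gives the robot as it stands.
- The arm moves only by the shell command python3 -m jog 'ROWS' [FORCE]. ROWS is JSON, a list that holds one entry, the list of rows, each a list of 5 numbers: the shift along the tool's x, y, z in m, then the turn about the tool's z in rad, then the finger opening in m, from 0 to 0.0854. A call has 1 to 20 rows; each row shifts and turns the commanded pose from where the row before left it, along the tool's axes as they then stand; what a row does not reach is not made up. A row lasts 1/8 s, in which the tool goes at most 62.5 mm and 10.7 degrees, less where a joint would pass 70% of its speed; a pose out of reach is approached as far as the arm can. A call with a gripper value outside its range is refused whole. The fingers move at their own pace and stop on an object; FORCE is the grip in N (left out, the last holds). Time passes only in rows, so rows that do not move let the fingers close. It gives the time, the measured TCP pose, the force and the opening at its end, in the units of the state.
- get_obs(): the state, without advancing time (a new reading comes with each control period).
- grab_frame(name): name is "scene" or "top"; returns (picture, depth): 400x640x3 uint8, red, green, blue; 400x640 float32, m along the optical axis (not along the pixel's ray), 0 where there is no reading.
- camera_model(name): a dict with "K" (3x3 intrinsics, pixels), "dist" ([k1, k2, p1, p2, k3] as OpenCV has them; the pictures are not rectified), "camera_from_world" (4x4, takes a point from world to camera coordinates). Camera axes: x right, y down, z forward; pixel columns grow to the right and rows downward; lengths in m; the calibration is good to about 2 mm. A picture is of the moment at which its call begins. camera_model takes no time and is no camera call.
- sign_off(): hands the job in, once; it reports no verdict.
The state is a dict: "time_s": time; "joint_pos": joint angles; "qvel": joint speeds; "joint_efforts": joint torques, N m; "ee_pos": TCP position; "tcp_rot": TCP orientation; "contact_force": force on the tool from outside, world axes, zero at the start; "wrist_torque": the same for the moment, N m; "gripper_width": finger opening in m.
Only numpy, scipy, OpenCV 4.12 (cv2) and the standard library are available. Lean on these libraries where they do the work, as an engineer would, in place of code of your own. Each camera call takes 0.05 s, during which the arm holds its last target. There are 200 camera calls.

## Working session

There is one attempt and no reset: what is moved stays moved. The work goes in short steps, Python scripts to look and compute and a shell command to move; the robot and the scene stay as the last step left them, time stands still between calls to the robot, and variables do not carry over. Pictures are saved under pics/ and viewed, about 8 in all and at most 12, crops included, and the job is handed in when it is done.

```bash
mkdir -p pics
cat > h.py <<'E'
from station import *
import numpy as np, cv2
def snap(n,tag):
    im,d=grab_frame(n); cv2.imwrite(f'pics/{tag}.png',cv2.cvtColor(im,cv2.COLOR_RGB2BGR)); np.save(f'pics/{tag}.npy',d); return im,d
def crop(tag,x0,y0,x1,y1,s):
    im=cv2.imread(f'pics/{tag}.png')[y0:y1,x0:x1]; cv2.imwrite(f'pics/{tag}_c.png',cv2.resize(im,None,fx=s,fy=s,interpolation=cv2.INTER_CUBIC))
def und(n,p):
    m=camera_model(n); return cv2.undistortPoints(np.array(p,float).reshape(-1,1,2),np.array(m['K']),np.array(m['dist'])).reshape(-1,2)
def pt(n,p,z=None,d=None):
    """world points from pixels by depth map d or by height z"""
    T=np.linalg.inv(np.array(camera_model(n)['camera_from_world'])); r=[]
    for q,u in zip(p,und(n,p)):
        ray=np.array([*u,1.])
        if d is not None:
            x,y=int(round(q[0])),int(round(q[1])); w=d[y-1:y+2,x-1:x+2]; w=w[w>0]
            if not len(w): r.append(np.full(3,np.nan)); continue
            s=np.median(w)
        else: s=(z-T[2,3])/(T[:3,:3]@ray)[2]
        r.append(T[:3,:3]@(ray*s)+T[:3,3])
    return np.array(r)
def proj(n,P):
    m=camera_model(n);T=np.array(m['camera_from_world']); r,_=cv2.Rodrigues(T[:3,:3]); return cv2.projectPoints(np.array(P,float).reshape(-1,3),r,T[:3,3],np.array(m['K']),np.array(m['dist']))[0].reshape(-1,2)
E
python3 - <<'E'
from h import *
np.set_printoptions(precision=4,suppress=True)
snap('scene','s0');snap('top','t0')
o=get_obs();print(o['time_s'],o['ee_pos'],o['tcp_rot'],o['contact_force'],o['gripper_width'])
for n in('scene','top'):
    T=np.linalg.inv(np.array(camera_model(n)['camera_from_world']));print(n,T[:3,3],T[:3,2])
E
```

```text
0.1 [0.1604 0.6035 0.2305] [[-0.9665  0.2568 -0.0003]
 [ 0.2568  0.9665 -0.0017]
 [-0.0001 -0.0017 -1.    ]] [-0.1472 -0.2841  0.9276] 0.08560278543735977
scene [ 1.0983 -0.0521  0.8117] [-0.5614 -0.0045 -0.8276]
top [ 0.4084 -0.0479  1.214 ] [ 0.1899 -0.0249 -0.9815]
```

View pics/s0.png

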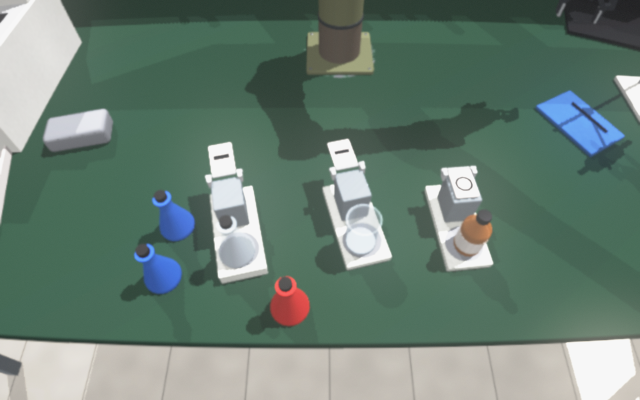

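View pics/t0.png

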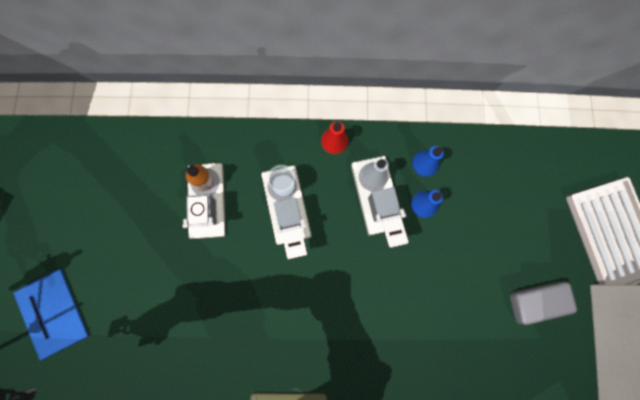

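Scene picture: the clear conical flask with stopper is at (236,245), with its tag at (222,160). The beaker stand is at (357,205), the bottle stand at (465,215). The blue flasks at (173,218) and (158,270) and the red one at (289,302) stand without any stand. In the top picture the flask stand is at (380,195) and its tag at (396,233). The clear flask on the white stand is the one meant; I'll confirm it in crops.

Run:
```python
from h import *
a=cv2.resize(cv2.imread('pics/t0.png')[145:255,340:450],None,fx=5,fy=5,interpolation=cv2.INTER_CUBIC)
cv2.imwrite('pics/tc.png',a)
b=cv2.resize(cv2.imread('pics/s0.png')[135:285,190:280],None,fx=4,fy=4,interpolation=cv2.INTER_CUBIC)
b=cv2.resize(cv2.imread('pics/s0.png')[135:285,180:290],None,fx=4,fy=4,interpolation=cv2.INTER_CUBIC)
cv2.imwrite('pics/sc.png',b)
```

```text
(no output)
```

View pics/tc.png

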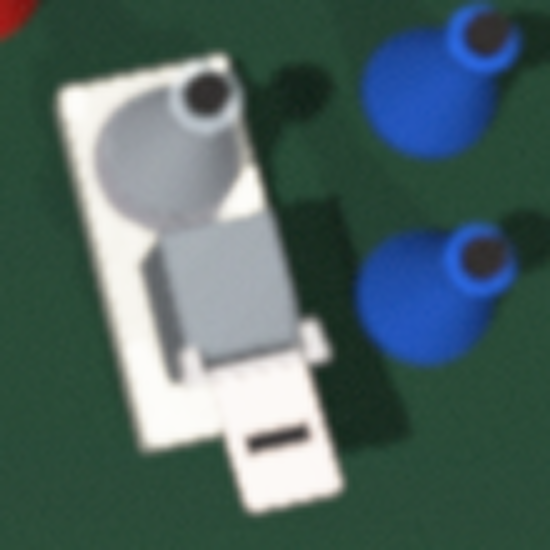

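View pics/sc.png

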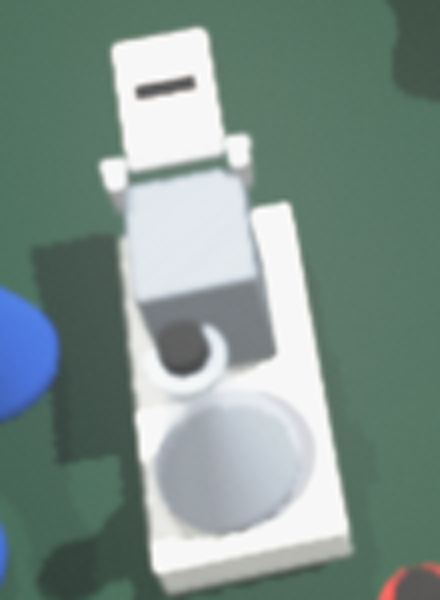

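The crops confirm it: the clear flask with a dark stopper is on the white stand, and its tag is sticking out with the bar face up. Next I fit the stand pose to the block and tag corners from both views, with a depth check.

```bash
cat > fit.py <<'E'
from h import *
from scipy.optimize import least_squares
np.set_printoptions(precision=4,suppress=True)
T=np.array([[160,237],[272,215],[300,343],[203,363],[248,514],[344,488]])/5+[340,145]
S=np.array([[138,303],[258,281],[242,174],[127,194],[112,45],[206,28]])/4+[180,135]
# order: top image: far-left(+y), far-right(-y), near-right(-y), near-left(+y), tag +y, tag -y
# scene image: right=+y; far edge(x=83): (-y),(+y); near (+y),(-y); tag (-y),(+y)
def model(p):
    x,y,z,yaw,th=p; c,s=np.cos(yaw),np.sin(yaw); R=np.array([[c,-s,0],[s,c,0],[0,0,1]])
    def w(P): return (R@np.array(P).T).T+[x,y,z]
    e=lambda yy:[-.075*np.cos(th)+.003*np.sin(th),yy,.100+.075*np.sin(th)+.003*np.cos(th)]
    b=lambda X,Y:[X,Y,.095]
    A=w([b(.083,.032),b(.083,-.032),b(.008,-.032),b(.008,.032),e(.025),e(-.025)])
    B=A[[1,0,3,2,5,4]]
    return A,B
def res(p):
    A,B=model(p); return np.r_[(proj('top',A)-T).ravel(),(proj('scene',B)-S).ravel()]
if __name__=='__main__':
    g=pt('top',[[395,230]],z=.11)[0]; print('tag approx',g)
    r=least_squares(res,[g[0]+.04,g[1],.015,.1,.1],loss='soft_l1'); print(r.x,'\n',r.fun.reshape(-1,2))
    p=r.x;c,s=np.cos(p[3]),np.sin(p[3])
    for n,im in(('top','t0'),('scene','s0')):
        d=np.load(f'pics/{im}.npy')
        for X in(-.065,-.05,-.035,-.02,.03,.045,.06):
            P=[p[0]+c*X,p[1]+s*X,p[2]+(.1+.003-X*np.tan(p[4]) if X<0 else .095)]
            q=proj(n,[P]);print(n,X,q[0],P,pt(n,q,d=d)[0])
E
python3 fit.py
```

```text
tag approx [ 0.5418 -0.2754  0.11  ]
[ 0.5707 -0.2648  0.0092  0.2298  0.2786] 
 [[-0.3141  0.0627]
 [-0.1068 -0.345 ]
 [ 1.1248  0.5637]
 [-2.3084  1.5582]
 [ 0.3757 -1.1859]
 [-0.3555 -0.149 ]
 [-0.4971  0.7392]
 [ 0.2421  0.234 ]
 [-0.0004 -1.276 ]
 [-0.5677 -0.725 ]
 [ 0.7619  0.1965]
 [-0.3539  0.3773]]
top -0.065 [398.4829 242.2342] [np.float64(0.5074188039207015), np.float64(-0.27963076635357637), np.float64(0.13081663707929286)] [ 0.5071 -0.2789  0.1344]
top -0.05 [396.7325 236.7898] [np.float64(0.5220244358231068), np.float64(-0.2762138208270217), np.float64(0.12652530414215174)] [ 0.5214 -0.2749  0.1327]
top -0.035 [395.0013 231.41  ] [np.float64(0.536630067725512), np.float64(-0.2727968753004671), np.float64(0.12223397120501059)] [ 0.5359 -0.2715  0.1286]
top -0.02 [393.2891 226.094 ] [np.float64(0.5512356996279173), np.float64(-0.26937992977391245), np.float64(0.11794263826786947)] [ 0.5501 -0.2677  0.1264]
top 0.03 [387.7568 208.7894] [np.float64(0.5999211393026015), np.float64(-0.2579901113520637), np.float64(0.10422086101834795)] [ 0.598  -0.2558  0.1156]
top 0.045 [38
[... 695 characters left out ...]
968753004671), np.float64(0.12223397120501059)] [ 0.5422 -0.2706  0.1291]
scene -0.02 [223.404  166.1855] [np.float64(0.5512356996279173), np.float64(-0.26937992977391245), np.float64(0.11794263826786947)] [ 0.5568 -0.2672  0.125 ]
scene 0.03 [226.8667 188.0634] [np.float64(0.5999211393026015), np.float64(-0.2579901113520637), np.float64(0.10422086101834795)] [ 0.6071 -0.255   0.1144]
scene 0.045 [227.5642 193.7005] [np.float64(0.6145267712050068), np.float64(-0.25457316582550904), np.float64(0.10422086101834795)] [ 0.6218 -0.2515  0.1149]
scene 0.06 [228.2786 199.4475] [np.float64(0.629132403107412), np.float64(-0.2511562202989544), np.float64(0.10422086101834795)] [ 0.6364 -0.2481  0.1152]
```

```bash
cat > fit2.py <<'E'
from fit import *
d={n:np.load(f'pics/{i}.npy') for n,i in(('top','t0'),('scene','s0'))}
def res2(q):
    r=res(q); r[6:8]=0; return np.r_[r,(q[2]-.0198)/.001,(q[4]-.165)/.02]
r=least_squares(res2,[.573,-.262,.02,.2,.16],loss='soft_l1'); p=r.x; print(p); print(r.fun[:24].reshape(-1,2).T)
c,s=np.cos(p[3]),np.sin(p[3]); W=lambda X,Y,Z:np.array([p[0]+c*X-s*Y,p[1]+s*X+c*Y,p[2]+Z])
print('hinge',W(0,0,.1),'edge',W(-.075*np.cos(p[4]),0,.1+.075*np.sin(p[4])),'flask',W(.138,0,.01))
np.save('pose.npy',p)
# flask stopper by depth in both; other stands' tag height
print('stopper',pt('top',[[381.5,163.5]],d=d['top']),pt('scene',[[226,221.5]],d=d['scene']))
print('beaker tag',pt('top',[[293,247],[290,215]],d=d['top']),'blue',pt('top',[[437,196],[438,152]],d=d['top']))
print('plate',pt('top',[[367,230]],d=d['top']),'bench',pt('top',[[420,240]],d=d['top']))
E
python3 fit2.py
```

```text
[ 0.5724 -0.2634  0.0172  0.2364  0.1675]
[[-0.5759 -0.2547  1.1989  0.      0.2229 -0.5391 -0.5418  0.4541 -0.0571
  -0.8591  0.9884 -0.1464]
 [-1.0502 -1.6325 -0.5996  0.     -1.0064 -0.0934 -0.5813 -1.3006 -2.9324
  -2.1902  0.1724  0.2464]]
hinge [ 0.5724 -0.2634  0.1172] edge [ 0.5005 -0.2808  0.1297] flask [ 0.7066 -0.2311  0.0272]
stopper [[ 0.71   -0.2329  0.1616]] [[ 0.7165 -0.2329  0.1618]]
beaker tag [[ 0.493  -0.0049  0.1084]
 [ 0.5792  0.0055  0.1003]] blue [[ 0.6321 -0.3863  0.1315]
 [ 0.7551 -0.3946  0.1306]]
plate [[ 0.553  -0.2144  0.0079]] bench [[ 0.5268 -0.3719 -0.0016]]
```

Stopper depth (0.162 − 0.132) and block depth (0.115) agree on an origin height of about 0.02, so the hinge is near (0.573, −0.263, 0.119), yaw is about 0.236, tag angle about 0.17 and tag edge x about 0.50. Now I move the shut gripper at height to a point in front of the tag.

```bash
python3 -m jog '[[[-0.046,-0.0266,0,0,0],[-0.046,-0.0266,0,0,0],[-0.046,-0.0266,0,0,0],[-0.046,-0.0266,0,0,0],[-0.046,-0.0266,0,0,0],[-0.046,-0.0266,0,0,0],[-0.046,-0.0266,0,0,0],[-0.046,-0.0266,0,0,0],[-0.012,-0.0523,0,0,0],[-0.012,-0.0523,0,0,0],[-0.012,-0.0523,0,0,0],[-0.012,-0.0523,0,0,0],[-0.012,-0.0523,0,0,0],[-0.012,-0.0523,0,0,0],[-0.012,-0.0523,0,0,0],[-0.012,-0.0523,0,0,0],[-0.012,-0.0523,0,0,0],[-0.012,-0.0523,0,0,0],[-0.012,-0.0523,0,0,0]]]' 20; python3 -m jog '[[[0,0,0,0.176,0],[0,0,0,0.176,0],[0,0,0,0.176,0],[0,0,0,0.176,0],[0,0,0,0.176,0],[0,0,0,0.176,0],[0,0,0,0.176,0],[0,0,0,0.176,0],[0,0,0,0.176,0],[0,0,0,0.176,0],[0,0,0,0.176,0],[0,0,0,0.176,0],[0,0,0,0.176,0],[0,0,0,0.176,0],[0,0,0,0.176,0],[0,0,0,0,0]]]'
cat > st.py <<'E'
from h import *
np.set_printoptions(precision=4,suppress=True)
H=np.array([.573,-.263,.1195]);c,s=np.cos(.236),np.sin(.236);R=np.array([[c,-s,0],[s,c,0],[0,0,1]])
o=get_obs();print('t',o['time_s'],'F',R.T@np.array(o['contact_force']),'w',o['gripper_width'],'j7',np.array(o['joint_pos'])[-1])
print('tcp in stand from hinge',R.T@(np.array(o['ee_pos'])-H),'\ntool axes in stand\n',R.T@np.array(o['tcp_rot']))
E
python3 st.py
```

```text
time_s: 2.48
ee_pos: [0.4409, -0.2877, 0.231]
tcp_rot: [[-0.966, 0.257, -0.0], [0.257, 0.966, 0.001], [0.0, 0.0, -1.0]]
contact_force: [0.4, 0.7, -0.3]
gripper_width: 0.0
time_s: 4.47
ee_pos: [0.4412, -0.2857, 0.2309]
tcp_rot: [[0.97, 0.242, -0.001], [0.242, -0.97, 0.0], [-0.001, -0.0, -1.0]]
contact_force: [-0.4, 0.5, 0.1]
gripper_width: 0.0003
t 4.475 F [-0.2458  0.555   0.0713] w 0.00026527185087612317 j7 -24.419324870667914
tcp in stand from hinge [-0.1334  0.0088  0.1114] 
tool axes in stand
 [[ 1.      0.008  -0.001 ]
 [ 0.008  -1.      0.0004]
 [-0.001  -0.0004 -1.    ]]
```

```bash
python3 -m jog '[[[0,0.009,0.03,0,0],[0,0,0.03,0,0],[0,0,0.03,0,0],[0,0,0.03,0,0],[0.02,0,0,0,0],[0.012,0,0,0,0],[0,0,0,0,0]]]'; python3 st.py; for i in 1 2 3; do python3 -m jog '[[[0.004,0,0,0,0],[0,0,0,0,0]]]' >/dev/null; python3 st.py | head -2; done
python3 - <<'E'
from h import *
snap('scene','s1');snap('top','t1')
a=cv2.resize(cv2.imread('pics/s1.png')[100:220,150:270],None,fx=4,fy=4,interpolation=cv2.INTER_CUBIC)
cv2.imwrite('pics/s1c.png',a)
E
```

```text
time_s: 5.35
ee_pos: [0.4758, -0.2867, 0.1114]
tcp_rot: [[0.97, 0.243, 0.001], [0.243, -0.97, -0.0], [0.001, 0.001, -1.0]]
contact_force: [-1.0, -0.6, -0.1]
gripper_width: -0.0002
t 5.35 F [-1.1157 -0.3384 -0.1479] w -0.000181242312211337 j7 -20.61563446310702
tcp in stand from hinge [-0.1001 -0.0004 -0.0081] 
tool axes in stand
 [[ 1.      0.0092  0.0013]
 [ 0.0092 -1.     -0.0005]
 [ 0.0013  0.0005 -1.    ]]
t 5.6 F [ 0.4674 -1.0963  1.4347] w -0.0002633546156107252 j7 -21.01872703839802
tcp in stand from hinge [-0.0974 -0.0005 -0.0079] 
t 5.85 F [-0.1062 -0.2602 -1.8595] w -6.802309135940207e-05 j7 -21.388415462625733
tcp in stand from hinge [-0.093  -0.0004 -0.0082] 
t 6.1 F [ 0.0923 -0.7433 -0.1379] w 0.0002002722884681635 j7 -21.742815093051693
tcp in stand from hinge [-0.0889 -0.0003 -0.0083]
```

View pics/s1c.png

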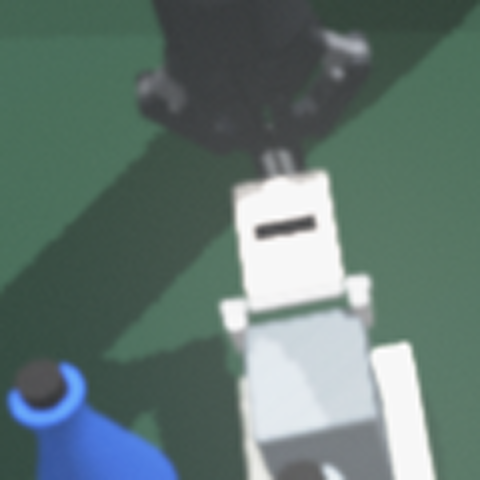

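The crop shows the shut fingertips right at the middle of the tag's free edge (crop 280,170), with the bar face still up. I keep creeping in until the force rises.

```bash
for i in 1 2 ; do python3 -m jog '[[[0.003,0,0,0,0],[0,0,0,0,0]]]' >/dev/null; python3 st.py | head -2; done
```

```text
t 6.45 F [-0.0722 -0.4508  0.3247] w 0.00011316398198692719 j7 -22.00410658736481
tcp in stand from hinge [-0.086  -0.0003 -0.0083] 
t 6.7 F [-2.1268 -0.6373  0.3901] w -3.9226991915058066e-05 j7 -22.268541159674463
tcp in stand from hinge [-0.084  -0.0003 -0.0083]
```

```bash
python3 -m jog '[[[0.003,0,-0.002,0,0],[0.002,0,-0.007,0,0],[0.002,0,-0.007,0,0],[0.003,0,-0.007,0,0],[0.003,0,-0.006,0,0]]]'; python3 st.py
python3 - <<'E'
from h import *
snap('scene','s2')
a=cv2.resize(cv2.imread('pics/s2.png')[100:220,150:270],None,fx=4,fy=4,interpolation=cv2.INTER_CUBIC)
cv2.imwrite('pics/s2c.png',a)
E
```

```text
time_s: 7.32
ee_pos: [0.5019, -0.2805, 0.1404]
tcp_rot: [[0.971, 0.237, -0.004], [0.237, -0.971, 0.0], [-0.004, -0.001, -1.0]]
contact_force: [-4.4, -1.4, 1.5]
gripper_width: 0.0001
t 7.325 F [-4.6331 -0.3372  1.5306] w 0.00014156981397215384 j7 -24.62233567471433
tcp in stand from hinge [-0.0732 -0.0004  0.0209] 
tool axes in stand
 [[ 1.      0.0038 -0.0041]
 [ 0.0038 -1.      0.0011]
 [-0.0041 -0.0011 -1.    ]]
```

View pics/s2c.png

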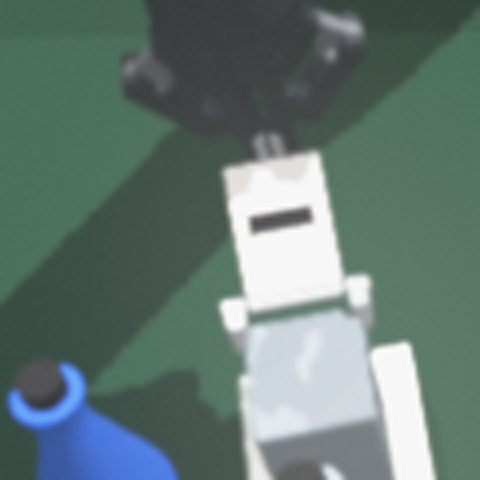

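The tag is following: the edge x of −0.062 gives about 0.6 rad, and the force is small. I continue along the arc to upright.

```bash
python3 -m jog '[[[0.0055,0,-0.007,0,0],[0.0065,0,-0.0065,0,0],[0.007,0,-0.0055,0,0],[0.008,0,-0.0045,0,0],[0.008,0,-0.004,0,0],[0.0085,0,-0.003,0,0],[0.009,0,-0.0015,0,0],[0.009,0,-0.0005,0,0]]]' >/dev/null; python3 st.py
```

```text
t 8.375 F [-0.9393  0.8331 -1.1328] w 7.28294083356632e-05 j7 -31.00370105551642
tcp in stand from hinge [-0.0081  0.0004  0.0532] 
tool axes in stand
 [[ 1.      0.0061 -0.0001]
 [ 0.0061 -1.      0.0004]
 [-0.0001 -0.0004 -1.    ]]
```

```bash
python3 -m jog '[[[0.01,0,0.0005,0,0],[0.01,0,0.0035,0,0],[0.009,0,0.0055,0,0],[0.008,0,0.0075,0,0],[0.0065,0,0.0085,0,0],[0.0045,0,0.01,0,0],[0,0,0,0,0]]]' >/dev/null; python3 st.py
python3 - <<'E'
from h import *
snap('scene','s3')
a=cv2.resize(cv2.imread('pics/s3.png')[100:290,150:310],None,fx=3,fy=3,interpolation=cv2.INTER_CUBIC)
cv2.imwrite('pics/s3c.png',a)
E
```

```text
t 9.25 F [ 0.2208 -0.172  -0.5706] w -2.060240597710533e-06 j7 -33.62814165169677
tcp in stand from hinge [0.0388 0.0012 0.0163] 
tool axes in stand
 [[ 1.      0.0062 -0.0018]
 [ 0.0062 -1.      0.0018]
 [-0.0018 -0.0018 -1.    ]]
```

View pics/s3c.png

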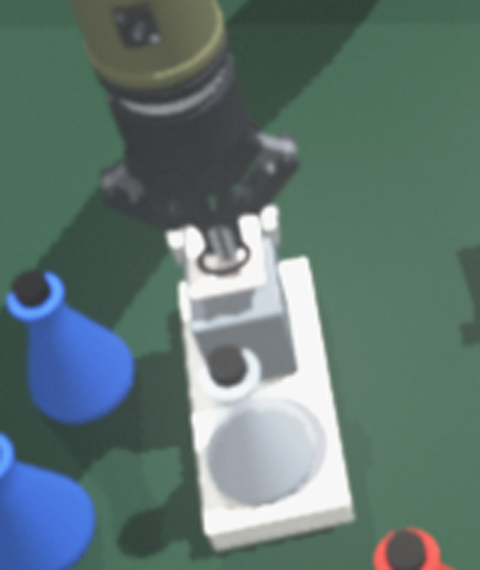

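Ring face up and nearly flat; the flask is untouched. Now I press down until the force rises.

```bash
python3 -m jog '[[[0.005,0,0.005,0,0],[0.005,0,0.005,0,0],[0,0,0,0,0]]]' >/dev/null; python3 st.py|head -2; for i in 1 2 3; do python3 -m jog '[[[0,0,0.002,0,0],[0,0,0,0,0]]]' >/dev/null; python3 st.py|head -2; done
```

```text
t 9.675 F [ 0.7445  1.0293 -0.633 ] w 0.00020392867571497692 j7 -34.14766894615991
tcp in stand from hinge [0.0497 0.001  0.0072] 
t 9.925 F [ 0.8869  0.9974 -1.062 ] w -3.6282208577881775e-05 j7 -34.083278544058246
tcp in stand from hinge [0.0491 0.0005 0.0057] 
t 10.175 F [-0.8499  0.7254  2.4876] w 0.00020414548186713124 j7 -34.02830937651373
tcp in stand from hinge [0.0492 0.0003 0.0041] 
t 10.425 F [-2.6696  3.4357 12.4742] w 0.0003366820985588304 j7 -33.96617460893536
tcp in stand from hinge [0.0493 0.0003 0.0038]
```

Force jumped to 12 N with no further travel, so the tag is at its hard stop. A bit more press, then up and away, and check.

```bash
python3 -m jog '[[[0,0,0.0015,0,0],[0,0,0,0,0]]]'; python3 st.py|head -2; python3 -m jog '[[[0,0,-0.02,0,0],[0,0,-0.03,0,0],[0,0,-0.04,0,0],[-0.05,0,-0.02,0,0],[-0.05,0,0,0,0],[-0.05,0,0,0,0],[-0.05,0,0,0,0],[0,0,0,0,0],[0,0,0,0,0]]]'
python3 - <<'E'
from h import *
np.set_printoptions(precision=4,suppress=True)
im,d=snap('scene','s4'); imt,dt=snap('top','t4')
a=cv2.resize(cv2.imread('pics/s4.png')[100:300,140:300],None,fx=3,fy=3,interpolation=cv2.INTER_CUBIC)
b=cv2.resize(cv2.imread('pics/t4.png')[130:260,340:450],None,fx=3,fy=3,interpolation=cv2.INTER_CUBIC)
o=np.zeros((600,a.shape[1]+b.shape[1],3),np.uint8);o[:600,:480]=a;o[:b.shape[0],480:]=b;cv2.imwrite('pics/c4.png',o[:, :800])
H=np.array([.573,-.263,.1195]);c,s=np.cos(.236),np.sin(.236)
for X in(.012,.02,.03,.04,.05,.06,.068):
    P=[H[0]+c*X-s*.016,H[1]+s*X+c*.016,.1225]; print(X,pt('top',proj('top',[P]),d=dt)[0][2],pt('scene',proj('scene',[P]),d=d)[0][2])
print('stopper',pt('top',[[381.5,163.5]],d=dt),pt('scene',[[226,221.5]],d=d))
E
```

```text
time_s: 10.68
ee_pos: [0.6209, -0.2513, 0.1231]
tcp_rot: [[0.971, 0.239, 0.002], [0.239, -0.971, 0.0], [0.002, -0.0, -1.0]]
contact_force: [-5.6, 3.6, 21.1]
gripper_width: -0.0
t 10.675 F [-4.5628  4.7947 21.0946] w -8.90137109833599e-06 j7 -33.923596976852686
tcp in stand from hinge [0.0493 0.0002 0.0036] 
time_s: 11.8
ee_pos: [0.4274, -0.299, 0.2301]
tcp_rot: [[0.971, 0.24, 0.001], [0.24, -0.971, -0.0], [0.001, 0.001, -1.0]]
contact_force: [-0.0, 0.7, -0.7]
gripper_width: 0.0001
0.012 0.12298063666517156 0.12213112300356888
0.02 0.12427704811045559 0.12149817413484598
0.03 0.12268852772726513 0.12211014672343434
0.04 0.12385770885305747 0.12315554671861861
0.05 0.12504296759684896 0.12317399393962236
0.06 0.12374505252152312 0.12460362080419729
0.068 0.12237037463910916 0.12332030521902804
stopper [[ 0.7101 -0.2329  0.1615]] [[ 0.7167 -0.2328  0.1622]]
```

View pics/c4.png

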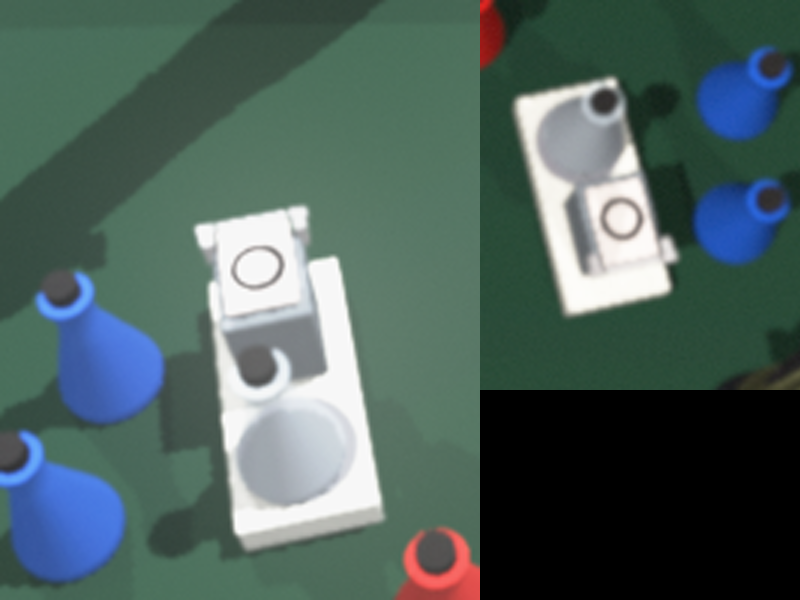

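View pics/s4.png

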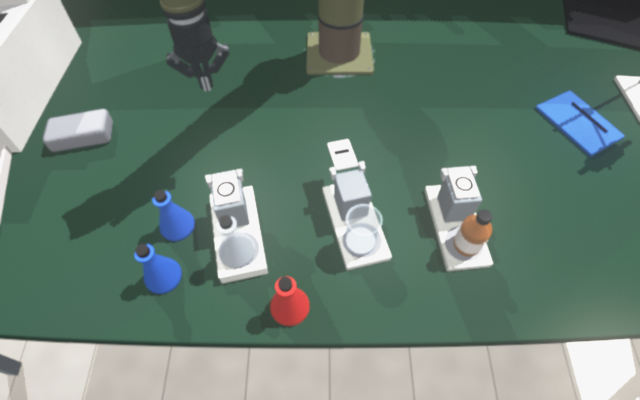

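The flask tag lies flat with the ring up at scene (226,189). Its height is level at about 0.123 along its length. The flask, the beaker and bottle stands and the look-alikes are unchanged, and the gripper is clear. Handing in.

```bash
python3 -c "
from station import *
print(sign_off())"
```

```text
the job is handed in; nothing more can be done
None
```

The flask stand's tag now lies flat on its block with the ring face up, and I handed the job in at about 12 s. I lifted it by its free edge with the shut fingertips, followed it over the hinge, and pressed it against its stop with about 21 N. I then moved the gripper well clear.

- **Tag:** In the last check, depth along the tag read 0.1215–0.125 m with no clear slope, so it is flat within the noise. The ring shows in both views.
- **Flask:** Its stopper reads within 1 mm of where it was at the start.
- **Everything else:** The beaker and bottle with their tags, and the blue and red look-alikes, look unchanged in the pictures.
- **Disagreements:** My first fit, from the picture corners alone, put the stand about 10 mm too low. I corrected it with the depth readings, and the finger contacts agreed with the corrected pose. One early depth reading, which I took to be the foot plate, came out too low (0.008 m where about 0.03 m was expected). It probably missed the plate, and I did not use it.

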